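# Fetch the nozzle case from behind the sprinkle shakers

## Task

The blue case of piping nozzles lies at the back of the topping tray, hemmed in by three tall sprinkle shakers in front of it. First stand all three shakers on the wooden side board, then lift the case out and lay it in the middle of the pink work mat, lengthwise along the mat, and finally put every shaker back on the very spot of the tray where it stood at the start. Keep them all upright, set them down rather than drop them, and leave the cookie, the paper cup and the clear tub where they are.

Things in the scene. Friction and masses are not known exactly. Their poses are not given: they have to be found in the camera images.
- shaker_red: sprinkle shaker: closed upright cylinder, 46 mm diameter, 118 mm high, rigid, about 0.13 kg, with red lid and red filling; origin at the centre of its underside, z up its axis
- shaker_green: sprinkle shaker: closed upright cylinder, 46 mm diameter, 118 mm high, rigid, about 0.13 kg, with green lid and green filling; origin at the centre of its underside, z up its axis
- shaker_yellow: sprinkle shaker: closed upright cylinder, 46 mm diameter, 118 mm high, rigid, about 0.13 kg, with yellow lid and yellow filling; origin at the centre of its underside, z up its axis
- nozzle_case: closed rigid case of piping nozzles, blue frame with clear lid and steel nozzles seen inside; 46 mm wide (its x), 150 mm long (its y), 42 mm high, about 0.16 kg; origin at the centre of its underside, z up
- topping_tray: shallow grey metal tray, fixed, 170 mm (its x) by 252 mm (its y), -x side to the robot; floor 4 mm, rim 16 mm above the table; origin on the table under its centre. The shakers stand in a row along y near x = -45 mm, 62 mm apart, on three round rings, colours in any order; the case lies behind them near x = +13 mm, long side along y, some 10 mm from them and 45 mm from the far rim
- side_board: bare wooden board that does not move, to the left or the right of the tray, 270 mm (its x) by 120 mm (its y), 12 mm thick; origin at the centre of its underside, its top 12 mm above that. The shakers are set aside here, wholly on the board
- work_mat: flat pink silicone mat that does not move, on the other side of the tray, 210 mm (its x) by 110 mm (its y), 3 mm thick; origin at the centre of its underside. The case belongs in its middle, the case's long side (y) along the mat's long side (x), either way round
- cookie: bystander: heart-shaped gingerbread cookie, about 80 mm wide, 11 mm high, lying loose on the table between robot and tray; origin at its underside
- paper_cup: bystander: empty white paper cup standing loose beyond the board or the mat, 78 mm across, 92 mm high; origin at the centre of its underside
- deli_tub: bystander: open clear plastic tub standing loose beyond the board or the mat, 130 x 100 x 45 mm; origin at the centre of its underside
There are look-alikes about, which are no part of the job. What is shaped like the shaker_red but purple is not meant.

How it is judged (in metres and radians):
On the way, in this order (a step that is already met when the one before it is completed fails the run):
1. all three shakers stand upright on the side board together (x of shaker_red in the frame of side_board between -0.117 and 0.117 m and y of shaker_red in the frame of side_board between -0.042 and 0.042 m and z of shaker_red in the frame of side_board between 0.007 and 0.018 m and angle between each of shaker_red, shaker_green, shaker_yellow's own z axis and vertical below 0.1 rad and linear speed of each of shaker_red, shaker_green, shaker_yellow below 0.03 m/s and angular speed of each of shaker_red, shaker_green, shaker_yellow below 0.3 rad/s and x of shaker_green in the frame of side_board between -0.117 and 0.117 m and y of shaker_green in the frame of side_board between -0.042 and 0.042 m and z of shaker_green in the frame of side_board between 0.007 and 0.018 m and x of shaker_yellow in the frame of side_board between -0.117 and 0.117 m and y of shaker_yellow in the frame of side_board between -0.042 and 0.042 m and z of shaker_yellow in the frame of side_board between 0.007 and 0.018 m), for 0.2 s.
2. the nozzle case lies in the middle of the work mat, lengthwise, the shakers still on the side board (all of step 1 and x of nozzle_case in the frame of work_mat between -0.015 and 0.015 m and y of nozzle_case in the frame of work_mat between -0.015 and 0.015 m and z of nozzle_case in the frame of work_mat between -0.002 and 0.008 m and angle between the y axis of nozzle_case and the x axis of work_mat, either way round below 0.17 rad and angle between nozzle_case's own z axis and vertical below 0.1 rad and linear speed of nozzle_case below 0.03 m/s and angular speed of nozzle_case below 0.3 rad/s), for 0.2 s.
At the end, for the whole second after the job is handed in: Each shaker upright within 12 mm of its starting spot; the case flat on the work mat, within 15 mm of its centre along and across, long sides parallel within 0.17 rad; all at rest; cookie, cup and tub within 20 mm of where they were (x of nozzle_case in the frame of work_mat between -0.015 and 0.015 m and y of nozzle_case in the frame of work_mat between -0.015 and 0.015 m and z of nozzle_case in the frame of work_mat between -0.002 and 0.008 m and angle between the y axis of nozzle_case and the x axis of work_mat, either way round below 0.17 rad and angle between each of nozzle_case, shaker_red, shaker_green, shaker_yellow's own z axis and vertical below 0.1 rad and linear speed of each of nozzle_case, shaker_red, shaker_green, shaker_yellow below 0.03 m/s and angular speed of each of nozzle_case, shaker_red, shaker_green, shaker_yellow below 0.3 rad/s and distance of each of shaker_red, shaker_green, shaker_yellow from where it was at the start of the episode below 0.012 m and distance of each of cookie, paper_cup, deli_tub from where it was at the start of the episode below 0.02 m); the robot touches nothing.
It fails at once if a shaker or the case is tipped by more than 0.5 rad (angle between any of shaker_red, shaker_green, shaker_yellow, nozzle_case's own z axis and vertical above 0.5 rad).
It fails at once if a shaker or the case is dropped or knocked (faster than 0.5 m/s while the fingers do not hold it) ((linear speed of shaker_red above 0.5 m/s and contact force between shaker_red and the fingers below 0.1 N) or (linear speed of shaker_green above 0.5 m/s and contact force between shaker_green and the fingers below 0.1 N) or (linear speed of shaker_yellow above 0.5 m/s and contact force between shaker_yellow and the fingers below 0.1 N) or (linear speed of nozzle_case above 0.5 m/s and contact force between nozzle_case and the fingers below 0.1 N)).
It fails at once if the cookie, the cup or the tub is moved by more than 20 mm (distance of any of cookie, paper_cup, deli_tub from where it was at the start of the episode above 0.02 m).
It also fails if it takes over 136 s, if anything falls off the work surface, if the arm or the gripper's body presses on something with over 40 N, if the wrist force passes 120 N, or if a joint passes its speed limit or range.

## Robot

A 6-joint arm with a two-finger parallel gripper is mounted at the origin on the work surface. World frame = base frame: x ahead of the robot, y to its left, z up, the work surface at z = 0. Lengths are in mm, angles in rad, forces in N, time in s.
With the tool pointing down it reaches from about 275 to 750 mm from the base axis. Payload 10.2 kg.
Tool frame: the origin (TCP) lies on the front face of the gripper's body, between the roots of the fingers; the fingertips stand 73 mm ahead of it and the grasp point (between the pads) lies 54 mm ahead of it; z points along the fingers, y is the line along which they close (so a half turn about z gives the same grasp; the last joint's range is limited). The gripper opens to 85 mm and grips with 20 to 120 N. Pads are 22 mm wide; open, the fingers measure 114 mm over their backs; the gripper's body (76 mm by 85 mm) begins 54 mm behind the grasp point. The pads swing forward as they close: fully open they stand 13 mm farther back than shut.
Start: joints at [1.03, 0.313, 1.498, -0, 1.331, -0.223], TCP at [164.064, 498.713, 303.894] pointing down, gripper open.
Joint ranges: [-2.94, 2.94], [-0.97, 2.17], [0.19, 2.56], [-1.23, 4.37], [0.02, 3.11], [-2.88, 2.88]. Speed limits (rad/s): [2.39, 2.39, 3.01, 3.14, 3.14, 3.14].

## Interface

Orientations are given as a unit quaternion [w, x, y, z].
In Python, from rig import * gives the robot as it stands.
- The arm moves only by the tool step_arm, never from a script. Its argument "plan" is a list of rows, each an object with "offset": the shift along the tool's x, y, z in cm, a list of three; "rot": the turn, a rotation vector about the tool's x, y, z in degrees, a list of three; "gripper": the finger opening in cm, from 0 to 8.54. In form: [{"offset": [x, y, z], "rot": [wx, wy, wz], "gripper": gripper}, ...]. A call has 1 to 12 rows; each row is the pose to reach, as a shift and turn from the pose commanded when the call began, along the tool's axes at that moment; what a row does not reach only later rows make up. A row lasts 1/10 s, in which the tool goes at most 50 mm and 8.59 degrees, less where a joint would pass 70% of its speed; a pose out of reach is approached as far as the arm can. A call with a gripper value outside its range is refused whole. The fingers move at their own pace and stop on an object; "squeeze" is the grip in N (left out, the last holds). Time passes only in rows, so rows that repeat a pose let the fingers close. It gives the time, the measured TCP pose, the force, the opening and the grip force at its end, in the units of the state.
- sense(): the state, without advancing time (a new reading comes with each control period).
- capture(name): name is "side" or "top" or "wrist"; returns a dict with "color" (400x640x3 uint8, red, green, blue), "depth" (400x640 float32, mm along the optical axis (not along the pixel's ray), 0 where there is no reading), "vertical_fov" (degrees; the focal length in pixels is half the picture's height over the tangent of half this angle, whatever the lens; pixels are square), "cx", "cy" (the principal point, pixels), "rvec" (rotation vector, rad) and "tvec" (3), from world to camera coordinates, as OpenCV has them; the wrist camera has in their place "mount" (4x4, takes a point from camera to tool coordinates, whose origin is the TCP and whose axes are the flange's). Camera axes: x right, y down, z forward; pixel columns grow to the right and rows downward; lengths in mm; the calibration is good to about 2 mm. A picture is of the moment at which its call begins: read the wrist's pose just before it.
- finish_job(): hands the job in; it is judged then, once.
The state is a dict: "time_s": time; "joints": joint angles; "dq": joint speeds; "tau": joint torques, N m; "eef_pos": TCP position; "ee_rot": TCP orientation; "force": force on the tool from outside, world axes, zero at the start; "wrist_torque": the same for the moment, N m; "grip_width": opening from 0.0 (shut) to 1.0 (fully open); "grip_force": force on a finger pad.
Only numpy, scipy, OpenCV 4.12 (cv2) and the standard library are available. Lean on these libraries where they do the work, as an engineer would, in place of code of your own. Each camera call takes 0.05 s, during which the arm holds its last target. There are 200 camera calls.

## Working session

There is one attempt and no reset: what is moved stays moved. The work goes in short steps, Python scripts to look and compute and a tool call to move; the robot and the scene stay as the last step left them, time stands still between calls to the robot, and variables do not carry over. Pictures are saved under pics/ and viewed, at most 14 in all, crops included, and the job is handed in when it is done.

Besides the shell and the picture viewer there is one more tool, called after "Call:" by a JSON object that holds its "op" and its "data". step_arm: Moves the arm, as the interface text tells. Its arguments: {"type":"object","properties":{"plan":{"type":"array"},"squeeze":{"type":"number"}},"required":["plan"]}

```bash
ls; mkdir -p pics
cat > h.py <<'E'
from rig import *
import numpy as np, cv2
from scipy.spatial.transform import Rotation as R
def world(c):
    d=c["depth"];h,w=d.shape;f=h/2/np.tan(np.radians(c["vertical_fov"])/2)
    u,v=np.meshgrid(np.arange(w),np.arange(h))
    P=np.stack([(u-c["cx"])/f*d,(v-c["cy"])/f*d,d],-1)
    M=R.from_rotvec(np.ravel(c["rvec"])).as_matrix()
    return (P-np.ravel(c["tvec"]))@M
E
python3 - <<'E'
from h import *
print(sense())
for n in("top","side"):
    c=capture(n);np.savez("%s0.npz"%n,P=world(c),**c)
    cv2.imwrite(f"pics/{n}0.png",c["color"][...,::-1]);print(n,c["vertical_fov"],c["cx"],c["cy"],c["rvec"],c["tvec"])
E
```

```text
pics
{'time_s': 0.0, 'joints': array([ 1.02960331e+00,  3.13492070e-01,  1.49840859e+00, -1.04869686e-05,
        1.33098989e+00, -2.23390749e-01]), 'dq': array([-0.0018546 , -0.00078627,  0.00028902, -0.00191381, -0.0003835 ,
        0.00013159]), 'tau': array([-6.63240407e-04, -4.12263393e+01, -2.59738898e+01, -2.25322924e-04,
        4.16923678e-03, -1.84536486e-05]), 'eef_pos': array([163.98079526, 498.57474669, 303.32420916]), 'ee_rot': array([-2.37363875e-04,  1.58232012e-01,  9.87401747e-01, -6.04002090e-04]), 'force': array([-0.64084225,  0.22307418,  0.06840645]), 'wrist_torque': array([-0.03630904, -0.02813775,  0.0068582 ]), 'grip_force': 0.0, 'grip_width': 0.9957348977251829}
top 48.66405184263439 315.0980732521601 195.05953149352018 [ 2.09304402 -2.15098883  0.17304686] [  24.25586918  597.40008188 1107.33971244]
side 46.244288781537676 323.3261021033906 197.64817585423853 [ 2.36566843 -0.37178516  0.14256858] [-600.7641628   171.35533756  903.6062303 ]
```

View pics/top0.png

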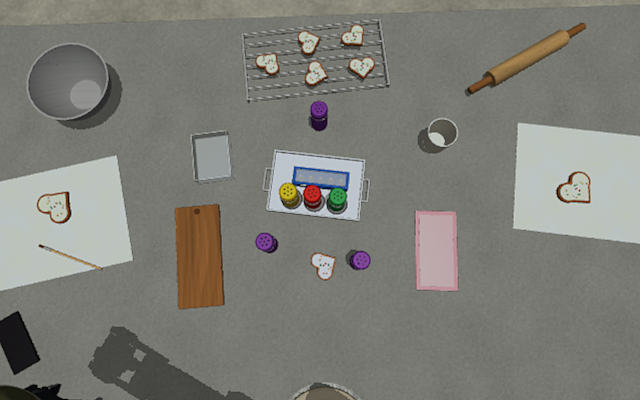

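View pics/side0.png

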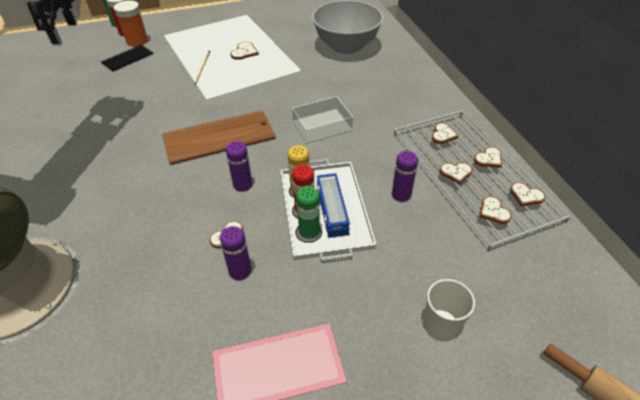

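Candidates (top view): wanted shakers are yellow (289,195), red (313,197) and green (338,199). The purple look-alikes at (319,115), (266,242) and (360,260) are not meant. The case is at (321,177), the board is on the left at (200,256), the mat on the right at (437,250), and the cookie at (323,265). The cup is at (442,133) and the tub at (211,157).

Run:
```python
from h import *
z=np.load("top0.npz");c=z["color"];P=z["P"]
cv2.imwrite("pics/crop0.png",cv2.resize(c[140:320,160:480][...,::-1],None,fx=2.5,fy=2.5,interpolation=cv2.INTER_CUBIC))
hsv=cv2.cvtColor(c,cv2.COLOR_RGB2HSV).astype(int)
H,S,V=hsv[...,0],hsv[...,1],hsv[...,2]
Z=P[...,2]
valid=z["depth"]>0
def rep(n,m,rect=True):
    m=(m&valid)
    k,l,s,_=cv2.connectedComponentsWithStats(m.astype(np.uint8))
    for i in range(1,k):
        if s[i,4]<60: continue
        p=P[l==i]; 
        r=cv2.minAreaRect(p[:,:2].astype(np.float32))
        print(n,"n",len(p),"med",p.mean(0).round(1),"zr",np.percentile(p[:,2],[5,95]).round(1),"rect",np.round(r[0],1),np.round(r[1],1),round(r[2],1))
roi=np.zeros_like(valid);roi[140:320,160:480]=1
top=(Z>100)&(S>120)&roi
rep("tops",top)
purp=(Z>100)&(S>80)&(H>125)&(H<160);rep("purple",purp)
rep("case",roi&(H>100)&(H<125)&(S>80)&(Z>25)&(Z<70))
rep("mat",roi&((H>165)|(H<5))&(S>30)&(Z<10))
rep("board",roi&(H>3)&(H<20)&(S>90)&(Z<25)&(Z>5))
rep("tray",roi&(S<35)&(V>170)&(Z<30))
u0=[(200,256),(321,177),(437,250),(211,157),(442,133),(323,265)]
for u,v in u0: print(u,v,P[v,u].round(1))
```

```text
tops n 258 med [595.7  73.9 120.8] zr [114.8 125.1] rect [596.9  73.3] [43.1 44.6] 48.7
tops n 256 med [589.3  14.7 120.9] zr [116.  124.7] rect [590.5  15.4] [44.4 42.6] 13.4
tops n 247 med [580.8 -47.4 120.7] zr [115.8 124.3] rect [580.9 -46.9] [39.5 43.1] 88.7
tops n 250 med [475.1 133.1 117.2] zr [112.8 120.7] rect [475.4 133.6] [41.6 41.6] 0.7
tops n 248 med [424.4 -98.2 117.1] zr [111.7 121.1] rect [425.7 -98.5] [40.9 40.9] 88.3
purple n 241 med [808.3  -7.5 116.2] zr [108.  120.9] rect [810.6  -7.2] [38.9 45.2] 88.5
purple n 262 med [474.8 133.2 117. ] zr [112.1 120.8] rect [474.3 133.8] [41.9 43.9] 89.6
purple n 259 med [424.4 -98.3 117.1] zr [111.8 121.1] rect [425.1 -98.4] [41.7 41.8] 7.8
case n 360 med [643.3  -7.7  44.1] zr [29.7 48.9] rect [645.6  -7.5] [148.3  48.2] 82.3
mat n 1578 med [ 464.9 -318.6    2.6] zr [-1.1  6.2] rect [ 450.1 -310.6] [112.3 212.8] 86.2
board n 4468 med [448.3 322.5  11.8] zr [ 7.9 15.6] rect [451.2 322.9] [268.1 121.4] 4.0
tray n 2534 med [643.5   6.8   4.4] zr [ 0.1 13.3] rect [634.1   6.7] [253.1 168.2] 81.8
tray n 2289 med [ 447.5 -309.5    3. ] zr [-0.7  6.8] rect [ 449.5 -310.3] [ 88.5 187.5] 86.8
tray n 309 med [417.4  -7.4   9.8] zr [ 6.3 13.3] rect [414.9  -2.5] [56.7 59.2] 74.9
200 256 [449.1 318.8  13.9]
321 177 [647.6  -8.9  45.3]
437 250 [ 448.7 -312.9    2.3]
211 157 [723.2 296.5   2.9]
442 133 [ 769.  -347.2   15. ]
323 265 [416.9  -7.6  11.4]
```

View pics/crop0.png

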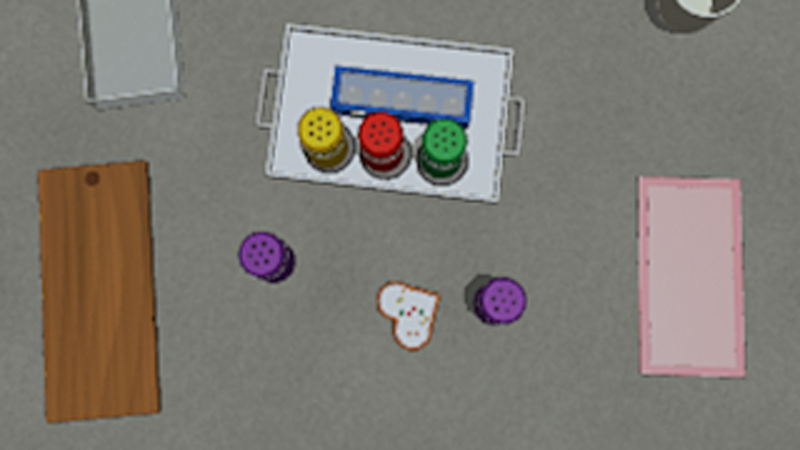

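The crop confirms the choice: yellow (320,130), red (380,130) and green (443,137) stand on the tray rings, with the blue case behind them. The measured heights (121, 44, 12 and 3 mm) and sizes match the descriptions. Next I compute the first move.

```bash
cat > off.py <<'E'
# usage: off.py x y z yaw(deg of tool y) ... -> offset cm (tool axes), rotz deg
from h import *
import sys
s=sense();M=R.from_quat(np.roll(s["ee_rot"],-1)).as_matrix()
a=np.array(sys.argv[1:],float).reshape(-1,4)
y0=np.degrees(np.arctan2(M[1,1],M[0,1]))
print("t",round(s["time_s"],2),"pos",s["eef_pos"].round(1),"yaw",round(y0,2),"grip",round(s["grip_width"],3),round(s["grip_force"],1),"toolz",M[:,2].round(3),"q",s["joints"].round(2))
for r in a:
    print(r,"->",(M.T@(r[:3]-s["eef_pos"])/10).round(2),"rotz",round(-((r[3]-y0+180)%360-180),1))
E
python3 off.py 597.5 74.3 240 -8
```

```text
t 0.1 pos [164.  498.6 303.4] yaw 71.79 grip 0.994 0.0 toolz [-0.001 -0.001 -1.   ] q [ 1.03  0.31  1.5   0.    1.33 -0.22]
[597.5  74.3 240.   -8. ] -> [-54.44 -26.75   6.36] rotz 79.8
```

Call:
{"op": "step_arm", "data": {"plan": [{"offset":[-4.2,-2.06,0.5],"rot":[0,0,6.15],"gripper":8},{"offset":[-8.4,-4.1,1],"rot":[0,0,12.3],"gripper":8},{"offset":[-12.6,-6.2,1.5],"rot":[0,0,18.4],"gripper":8},{"offset":[-16.8,-8.2,2],"rot":[0,0,24.6],"gripper":8},{"offset":[-21,-10.3,2.5],"rot":[0,0,30.7],"gripper":8},{"offset":[-25.2,-12.4,3],"rot":[0,0,36.9],"gripper":8},{"offset":[-29.4,-14.4,3.5],"rot":[0,0,43],"gripper":8},{"offset":[-33.5,-16.5,4],"rot":[0,0,49.2],"gripper":8},{"offset":[-37.7,-18.5,4.4],"rot":[0,0,55.3],"gripper":8},{"offset":[-41.9,-20.6,4.9],"rot":[0,0,61.5],"gripper":8},{"offset":[-46.1,-22.6,5.4],"rot":[0,0,67.6],"gripper":8},{"offset":[-50.3,-24.7,5.9],"rot":[0,0,73.8],"gripper":8}]}}

```text
time_s: 1.3
eef_pos: [565.7, 105.3, 244.4]
ee_rot: [-0.0, 0.721, 0.693, -0.0]
force: [0.9, 0.2, 0.5]
grip_width: 0.938
grip_force: 0.0
```

```bash
python3 off.py 597.5 74.3 240 -8 597.5 74.3 139 -8
python3 - <<'E'
from h import *
c=capture("wrist");cv2.imwrite("pics/w1.png",c["color"][...,::-1]);print(c["mount"].round(3))
E
```

```text
t 1.3 pos [565.7 105.3 244.4] yaw -2.27 grip 0.938 0.0 toolz [-0.001  0.    -1.   ] q [-0.02  0.47  1.43  0.    1.24  0.02]
[597.5  74.3 240.   -8. ] -> [-2.97  3.3   0.43] rotz 5.7
[597.5  74.3 139.   -8. ] -> [-2.98  3.3  10.53] rotz 5.7
[[  0.     -0.952  -0.307  80.422]
 [  1.      0.      0.      0.569]
 [  0.     -0.307   0.952 -71.043]
 [  0.      0.      0.      1.   ]]
```

View pics/w1.png

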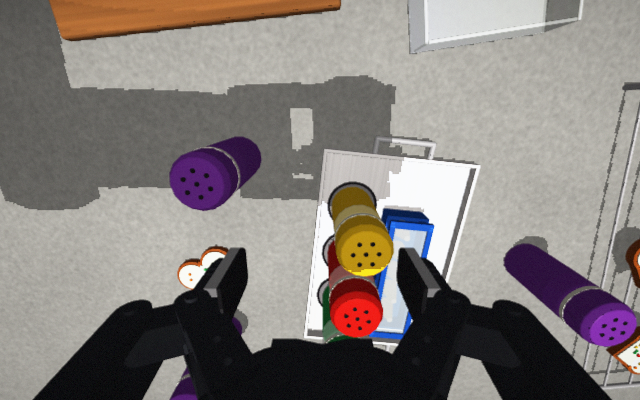

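The wrist view shows the yellow lid at (363,249) between the fingers' lines, the red lid at (357,313), and the case to the right. This agrees with the top-view positions. I descend on yellow.

Call:
{"op": "step_arm", "data": {"plan": [{"offset":[-1.5,1.65,0.2],"rot":[0,0,2.9],"gripper":8},{"offset":[-2.98,3.3,0.43],"rot":[0,0,5.7],"gripper":8},{"offset":[-2.98,3.3,0.43],"rot":[0,0,5.7],"gripper":8},{"offset":[-2.98,3.3,3.5],"rot":[0,0,5.7],"gripper":8},{"offset":[-2.98,3.3,6.5],"rot":[0,0,5.7],"gripper":8},{"offset":[-2.98,3.3,9],"rot":[0,0,5.7],"gripper":8},{"offset":[-2.98,3.3,10.5],"rot":[0,0,5.7],"gripper":8},{"offset":[-2.98,3.3,10.5],"rot":[0,0,5.7],"gripper":8},{"offset":[-2.98,3.3,10.5],"rot":[0,0,5.7],"gripper":6},{"offset":[-2.98,3.3,10.5],"rot":[0,0,5.7],"gripper":5},{"offset":[-2.98,3.3,10.5],"rot":[0,0,5.7],"gripper":4.2},{"offset":[-2.98,3.3,10.5],"rot":[0,0,5.7],"gripper":4.2}], "squeeze": 40}}

```text
time_s: 2.55
eef_pos: [597.1, 76.0, 141.2]
ee_rot: [0.001, 0.753, 0.658, 0.001]
force: [0.2, 1.3, 6.0]
grip_width: 0.529
grip_force: 40.2
```

```bash
python3 off.py 597.5 74.3 139 -8 597.5 74.3 285 -8 363 317 285 -8
```

```text
t 2.55 pos [597.1  76.  141.2] yaw -7.7 grip 0.529 40.2 toolz [ 0.002 -0.    -1.   ] q [-0.07  0.64  1.44  0.    1.06  0.07]
[597.5  74.3 139.   -8. ] -> [-0.17  0.06  0.22] rotz 0.3
[597.5  74.3 285.   -8. ] -> [ -0.16   0.1  -14.38] rotz 0.3
[363. 317. 285.  -8.] -> [ 20.74 -26.4  -14.43] rotz 0.3
```

Call:
{"op": "step_arm", "data": {"plan": [{"offset":[0,0,-2],"rot":[0,0,0],"gripper":4.2},{"offset":[0,0,-5],"rot":[0,0,0],"gripper":4.2},{"offset":[0,0,-9],"rot":[0,0,0],"gripper":4.2},{"offset":[0,0,-12.5],"rot":[0,0,0],"gripper":4.2},{"offset":[1,-1.3,-14.4],"rot":[0,0,0],"gripper":4.2},{"offset":[3,-3.9,-14.4],"rot":[0,0,0],"gripper":4.2},{"offset":[5.5,-7,-14.4],"rot":[0,0,0],"gripper":4.2},{"offset":[8,-10.2,-14.4],"rot":[0,0,0],"gripper":4.2},{"offset":[10.5,-13.4,-14.4],"rot":[0,0,0],"gripper":4.2},{"offset":[13,-16.5,-14.4],"rot":[0,0,0],"gripper":4.2},{"offset":[15.5,-19.7,-14.4],"rot":[0,0,0],"gripper":4.2},{"offset":[17.5,-22.3,-14.4],"rot":[0,0,0],"gripper":4.2}]}}

```text
time_s: 3.75
eef_pos: [397.4, 280.5, 284.1]
ee_rot: [-0.0, 0.753, 0.658, 0.0]
force: [-0.4, 0.4, -1.9]
grip_width: 0.525
grip_force: 41.1
```

```bash
python3 off.py 363 317 285 -8 363 317 151 -8
```

```text
t 3.75 pos [397.4 280.5 284.1] yaw -7.67 grip 0.525 41.1 toolz [ 0.  0. -1.] q [0.37 0.24 1.64 0.   1.26 0.51]
[363. 317. 285.  -8.] -> [ 3.16 -3.89 -0.09] rotz 0.3
[363. 317. 151.  -8.] -> [ 3.16 -3.9  13.31] rotz 0.3
```

Call:
{"op": "step_arm", "data": {"plan": [{"offset":[1.5,-1.9,0],"rot":[0,0,0],"gripper":4.2},{"offset":[2.7,-3.3,0],"rot":[0,0,0],"gripper":4.2},{"offset":[3.16,-3.9,1],"rot":[0,0,0],"gripper":4.2},{"offset":[3.16,-3.9,4],"rot":[0,0,0],"gripper":4.2},{"offset":[3.16,-3.9,7.5],"rot":[0,0,0],"gripper":4.2},{"offset":[3.16,-3.9,10.5],"rot":[0,0,0],"gripper":4.2},{"offset":[3.16,-3.9,12.3],"rot":[0,0,0],"gripper":4.2},{"offset":[3.16,-3.9,13],"rot":[0,0,0],"gripper":4.2},{"offset":[3.16,-3.9,13.3],"rot":[0,0,0],"gripper":4.2},{"offset":[3.16,-3.9,13.3],"rot":[0,0,0],"gripper":4.2},{"offset":[3.16,-3.9,13.4],"rot":[0,0,0],"gripper":4.2},{"offset":[3.16,-3.9,13.4],"rot":[0,0,0],"gripper":4.2}]}}

```text
time_s: 4.95
eef_pos: [364.9, 316.0, 150.5]
ee_rot: [0.0, 0.753, 0.658, 0.001]
force: [-0.9, -0.5, -1.2]
grip_width: 0.531
grip_force: 41.1
```

```bash
python3 off.py 363 317 285 -8 589.5 13.8 250 -8
```

```text
t 4.95 pos [364.9 316.  150.5] yaw -7.71 grip 0.531 41.1 toolz [ 0.001  0.001 -1.   ] q [ 0.47  0.41  1.81 -0.    0.92  0.6 ]
[363. 317. 285.  -8.] -> [  0.09  -0.19 -13.45] rotz 0.3
[589.5  13.8 250.   -8. ] -> [-26.92  26.32  -9.94] rotz 0.3
```

Call:
{"op": "step_arm", "data": {"plan": [{"offset":[0,0,0.1],"rot":[0,0,0],"gripper":4.2},{"offset":[0,0,0.15],"rot":[0,0,0],"gripper":4.2},{"offset":[0,0,0.15],"rot":[0,0,0],"gripper":4.2}]}}

```text
time_s: 5.25
eef_pos: [365.0, 316.0, 149.2]
ee_rot: [0.0, 0.753, 0.658, 0.001]
force: [-1.2, -0.1, 6.2]
grip_width: 0.534
grip_force: 41.7
```

Call:
{"op": "step_arm", "data": {"plan": [{"offset":[0,0,0],"rot":[0,0,0],"gripper":5},{"offset":[0,0,0],"rot":[0,0,0],"gripper":6},{"offset":[0,0,0],"rot":[0,0,0],"gripper":7},{"offset":[0,0,0],"rot":[0,0,0],"gripper":7},{"offset":[0,0,-2],"rot":[0,0,0],"gripper":7},{"offset":[0,0,-6],"rot":[0,0,0],"gripper":7},{"offset":[0,0,-10],"rot":[0,0,0],"gripper":7},{"offset":[-3.5,3.5,-10],"rot":[0,0,0],"gripper":7},{"offset":[-7,6.9,-10],"rot":[0,0,0],"gripper":7},{"offset":[-10.4,10.2,-10],"rot":[0,0,0],"gripper":7},{"offset":[-13.8,13.5,-10],"rot":[0,0,0],"gripper":7},{"offset":[-17.2,16.8,-10],"rot":[0,0,0],"gripper":7}]}}

```text
time_s: 6.45
eef_pos: [509.0, 121.1, 248.4]
ee_rot: [0.0, 0.753, 0.658, 0.0]
force: [0.6, 0.6, -0.3]
grip_width: 0.822
grip_force: 0.0
```

```bash
python3 off.py 589.5 13.8 250 -8 589.5 13.8 139 -8
python3 - <<'E'
from h import *
c=capture("top");P=world(c);H=cv2.cvtColor(c["color"],cv2.COLOR_RGB2HSV)
cv2.imwrite("pics/t2.png",cv2.resize(c["color"][140:320,160:480][...,::-1],None,fx=2,fy=2))
E
```

```text
t 6.45 pos [509.  121.1 248.4] yaw -7.71 grip 0.822 0.0 toolz [ 0.  0. -1.] q [0.01 0.36 1.58 0.   1.2  0.14]
[589.5  13.8 250.   -8. ] -> [-9.55  9.42 -0.16] rotz 0.3
[589.5  13.8 139.   -8. ] -> [-9.55  9.42 10.94] rotz 0.3
```

View pics/t2.png

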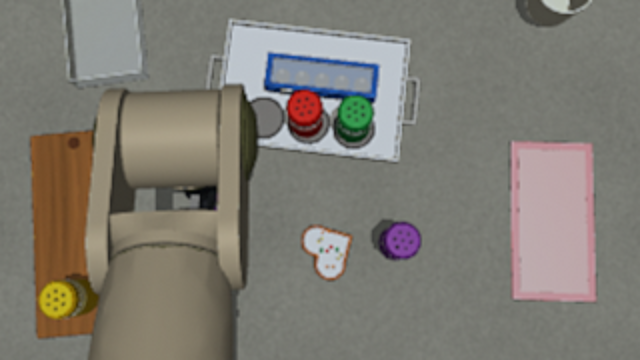

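Yellow stands upright on the board at (58,300). Red is next.

Call:
{"op": "step_arm", "data": {"plan": [{"offset":[-3,3,0],"rot":[0,0,0],"gripper":8},{"offset":[-6.3,6.2,0],"rot":[0,0,0],"gripper":8},{"offset":[-8.7,8.6,0],"rot":[0,0,0],"gripper":8},{"offset":[-9.6,9.4,1],"rot":[0,0,0],"gripper":8},{"offset":[-9.6,9.4,4],"rot":[0,0,0],"gripper":8},{"offset":[-9.6,9.4,7.5],"rot":[0,0,0],"gripper":8},{"offset":[-9.6,9.4,10],"rot":[0,0,0],"gripper":8},{"offset":[-9.6,9.4,10.9],"rot":[0,0,0],"gripper":7},{"offset":[-9.6,9.4,10.9],"rot":[0,0,0],"gripper":5.5},{"offset":[-9.6,9.4,10.9],"rot":[0,0,0],"gripper":4.2},{"offset":[-9.6,9.4,10.9],"rot":[0,0,0],"gripper":4.2},{"offset":[-9.6,9.4,10.9],"rot":[0,0,0],"gripper":4.2}], "squeeze": 40}}

```text
time_s: 7.7
eef_pos: [588.7, 15.1, 140.4]
ee_rot: [0.001, 0.753, 0.658, 0.001]
force: [-0.9, 0.3, 1.9]
grip_width: 0.536
grip_force: 42.1
```

```bash
python3 off.py 589.5 13.8 139 -8 451 323 285 -8
```

```text
t 7.7 pos [588.7  15.1 140.4] yaw -7.71 grip 0.536 42.1 toolz [ 0.002 -0.    -1.   ] q [-0.17  0.62  1.49 -0.    1.04 -0.04]
[589.5  13.8 139.   -8. ] -> [-0.12  0.1   0.14] rotz 0.3
[451. 323. 285.  -8.] -> [ 28.66 -17.75 -14.49] rotz 0.3
```

Red's grasp TCP is (588.7, 15.1, 140.4).

Call:
{"op": "step_arm", "data": {"plan": [{"offset":[0,0,-2],"rot":[0,0,0],"gripper":4.2},{"offset":[0,0,-5],"rot":[0,0,0],"gripper":4.2},{"offset":[0,0,-9],"rot":[0,0,0],"gripper":4.2},{"offset":[0,0,-12.5],"rot":[0,0,0],"gripper":4.2},{"offset":[1.6,-1,-14.4],"rot":[0,0,0],"gripper":4.2},{"offset":[4.8,-3,-14.4],"rot":[0,0,0],"gripper":4.2},{"offset":[8.4,-5.2,-14.4],"rot":[0,0,0],"gripper":4.2},{"offset":[12,-7.4,-14.4],"rot":[0,0,0],"gripper":4.2},{"offset":[15.6,-9.7,-14.4],"rot":[0,0,0],"gripper":4.2},{"offset":[19.2,-11.9,-14.4],"rot":[0,0,0],"gripper":4.2},{"offset":[22.5,-13.9,-14.4],"rot":[0,0,0],"gripper":4.2},{"offset":[25.3,-15.7,-14.4],"rot":[0,0,0],"gripper":4.2}]}}

```text
time_s: 8.9
eef_pos: [465.6, 288.6, 284.0]
ee_rot: [0.0, 0.753, 0.658, 0.0]
force: [-0.2, -0.5, -1.4]
grip_width: 0.532
grip_force: 42.0
```

```bash
python3 off.py 451 323 148.7 -8
```

```text
t 8.9 pos [465.6 288.6 284. ] yaw -7.67 grip 0.532 42.0 toolz [ 0.001  0.    -1.   ] q [0.34 0.38 1.46 0.   1.3  0.47]
[451.  323.  148.7  -8. ] -> [ 3.21 -1.92 13.53] rotz 0.3
```

Call:
{"op": "step_arm", "data": {"plan": [{"offset":[1.5,-0.9,0],"rot":[0,0,0],"gripper":4.2},{"offset":[2.7,-1.6,0],"rot":[0,0,0],"gripper":4.2},{"offset":[3.2,-1.9,1],"rot":[0,0,0],"gripper":4.2},{"offset":[3.2,-1.9,4],"rot":[0,0,0],"gripper":4.2},{"offset":[3.2,-1.9,7.5],"rot":[0,0,0],"gripper":4.2},{"offset":[3.2,-1.9,10.5],"rot":[0,0,0],"gripper":4.2},{"offset":[3.2,-1.9,12.3],"rot":[0,0,0],"gripper":4.2},{"offset":[3.2,-1.9,13],"rot":[0,0,0],"gripper":4.2},{"offset":[3.2,-1.9,13.3],"rot":[0,0,0],"gripper":4.2},{"offset":[3.2,-1.9,13.5],"rot":[0,0,0],"gripper":4.2},{"offset":[3.2,-1.9,13.55],"rot":[0,0,0],"gripper":4.2},{"offset":[3.2,-1.9,13.55],"rot":[0,0,0],"gripper":4.2}]}}

```text
time_s: 10.1
eef_pos: [452.4, 321.2, 148.5]
ee_rot: [0.0, 0.753, 0.658, 0.001]
force: [0.1, -0.5, -1.3]
grip_width: 0.533
grip_force: 42.0
```

```bash
python3 off.py 581 -47.6 250 -8
```

```text
t 10.1 pos [452.4 321.2 148.5] yaw -7.71 grip 0.533 42.0 toolz [ 0.001  0.    -1.   ] q [ 0.41  0.54  1.59 -0.    1.01  0.54]
[581.  -47.6 250.   -8. ] -> [-34.82  17.7  -10.15] rotz 0.3
```

Call:
{"op": "step_arm", "data": {"plan": [{"offset":[0,0,0.12],"rot":[0,0,0],"gripper":4.2},{"offset":[0,0,0.12],"rot":[0,0,0],"gripper":4.2},{"offset":[0,0,0.12],"rot":[0,0,0],"gripper":5},{"offset":[0,0,0.12],"rot":[0,0,0],"gripper":6},{"offset":[0,0,0.1],"rot":[0,0,0],"gripper":7},{"offset":[0,0,0.1],"rot":[0,0,0],"gripper":7},{"offset":[0,0,-2],"rot":[0,0,0],"gripper":7},{"offset":[0,0,-6],"rot":[0,0,0],"gripper":7},{"offset":[0,0,-10],"rot":[0,0,0],"gripper":7},{"offset":[-4,2,-10],"rot":[0,0,0],"gripper":7},{"offset":[-8.4,4.2,-10],"rot":[0,0,0],"gripper":7},{"offset":[-12.8,6.4,-10],"rot":[0,0,0],"gripper":7}]}}

```text
time_s: 11.3
eef_pos: [498.6, 184.4, 248.2]
ee_rot: [0.0, 0.753, 0.658, 0.0]
force: [0.2, 0.9, 0.1]
grip_width: 0.822
grip_force: 0.0
```

```bash
python3 off.py 581 -47.6 250 -8
```

```text
t 11.3 pos [498.6 184.4 248.2] yaw -7.64 grip 0.822 0.0 toolz [ 0.001  0.    -1.   ] q [ 0.13  0.38  1.56 -0.    1.2   0.27]
[581.  -47.6 250.   -8. ] -> [-21.9   11.25  -0.18] rotz 0.4
```

Call:
{"op": "step_arm", "data": {"plan": [{"offset":[-4,2.05,0],"rot":[0,0,0],"gripper":8},{"offset":[-8,4.1,0],"rot":[0,0,0],"gripper":8},{"offset":[-12.2,6.3,0],"rot":[0,0,0],"gripper":8},{"offset":[-16.4,8.4,0],"rot":[0,0,0],"gripper":8},{"offset":[-20,10.3,0],"rot":[0,0,0],"gripper":8},{"offset":[-22,11.25,0],"rot":[0,0,0],"gripper":8},{"offset":[-22,11.25,0],"rot":[0,0,0],"gripper":8},{"offset":[-22,11.25,2],"rot":[0,0,0],"gripper":8},{"offset":[-22,11.25,5.5],"rot":[0,0,0],"gripper":8},{"offset":[-22,11.25,8.5],"rot":[0,0,0],"gripper":8},{"offset":[-22,11.25,10.5],"rot":[0,0,0],"gripper":8},{"offset":[-22,11.25,10.9],"rot":[0,0,0],"gripper":8}]}}

```text
time_s: 12.5
eef_pos: [579.3, -46.1, 136.7]
ee_rot: [-0.002, 0.753, 0.658, -0.001]
force: [0.6, -0.1, 0.2]
grip_width: 0.939
grip_force: 0.0
```

Call:
{"op": "step_arm", "data": {"plan": [{"offset":[0,0,0],"rot":[0,0,0],"gripper":7},{"offset":[0,0,0],"rot":[0,0,0],"gripper":5.5},{"offset":[0,0,0],"rot":[0,0,0],"gripper":4.2},{"offset":[0,0,0],"rot":[0,0,0],"gripper":4.2},{"offset":[0,0,0],"rot":[0,0,0],"gripper":4.2}], "squeeze": 40}}

```text
time_s: 13.0
eef_pos: [581.0, -47.4, 140.4]
ee_rot: [0.001, 0.753, 0.658, 0.001]
force: [-0.2, 1.5, 6.0]
grip_width: 0.531
grip_force: 39.9
```

```bash
python3 off.py 539 329 285 -8
```

```text
t 13.0 pos [581.  -47.4 140.4] yaw -7.71 grip 0.531 39.9 toolz [ 0.003 -0.001 -1.   ] q [-0.28  0.61  1.51  0.    1.03 -0.15]
[539. 329. 285.  -8.] -> [ 36.74  -9.18 -14.49] rotz 0.3
```

Call:
{"op": "step_arm", "data": {"plan": [{"offset":[0,0,-2],"rot":[0,0,0],"gripper":4.2},{"offset":[0,0,-5.5],"rot":[0,0,0],"gripper":4.2},{"offset":[0,0,-9.5],"rot":[0,0,0],"gripper":4.2},{"offset":[0.5,-0.1,-13],"rot":[0,0,0],"gripper":4.2},{"offset":[3,-0.7,-14.4],"rot":[0,0,0],"gripper":4.2},{"offset":[7,-1.7,-14.4],"rot":[0,0,0],"gripper":4.2},{"offset":[11.5,-2.9,-14.4],"rot":[0,0,0],"gripper":4.2},{"offset":[16,-4,-14.4],"rot":[0,0,0],"gripper":4.2},{"offset":[20.5,-5.1,-14.4],"rot":[0,0,0],"gripper":4.2},{"offset":[25,-6.2,-14.4],"rot":[0,0,0],"gripper":4.2},{"offset":[29,-7.2,-14.4],"rot":[0,0,0],"gripper":4.2},{"offset":[32,-8,-14.4],"rot":[0,0,0],"gripper":4.2}]}}

```text
time_s: 14.2
eef_pos: [543.2, 282.9, 283.0]
ee_rot: [-0.0, 0.753, 0.659, -0.0]
force: [0.5, 0.2, -1.1]
grip_width: 0.527
grip_force: 41.2
```

```bash
python3 off.py 539 329 148.4 -8
```

```text
t 14.2 pos [543.2 282.9 283. ] yaw -7.63 grip 0.527 41.2 toolz [-0.  0. -1.] q [0.29 0.52 1.24 0.   1.37 0.42]
[539.  329.  148.4  -8. ] -> [ 4.51 -1.02 13.46] rotz 0.4
```

Call:
{"op": "step_arm", "data": {"plan": [{"offset":[2,-0.45,0],"rot":[0,0,0],"gripper":4.2},{"offset":[3.7,-0.8,0],"rot":[0,0,0],"gripper":4.2},{"offset":[4.5,-1,1],"rot":[0,0,0],"gripper":4.2},{"offset":[4.5,-1,4],"rot":[0,0,0],"gripper":4.2},{"offset":[4.5,-1,7.5],"rot":[0,0,0],"gripper":4.2},{"offset":[4.5,-1,10.5],"rot":[0,0,0],"gripper":4.2},{"offset":[4.5,-1,12.3],"rot":[0,0,0],"gripper":4.2},{"offset":[4.5,-1,13],"rot":[0,0,0],"gripper":4.2},{"offset":[4.5,-1,13.3],"rot":[0,0,0],"gripper":4.2},{"offset":[4.5,-1,13.4],"rot":[0,0,0],"gripper":4.2},{"offset":[4.5,-1,13.45],"rot":[0,0,0],"gripper":4.2},{"offset":[4.5,-1,13.45],"rot":[0,0,0],"gripper":4.2}]}}

```text
time_s: 15.4
eef_pos: [540.4, 326.5, 149.2]
ee_rot: [0.0, 0.753, 0.658, 0.001]
force: [-0.2, -0.1, -1.8]
grip_width: 0.527
grip_force: 41.1
```

Call:
{"op": "step_arm", "data": {"plan": [{"offset":[0,0,0.07],"rot":[0,0,0],"gripper":4.2},{"offset":[0,0,0.07],"rot":[0,0,0],"gripper":4.2}]}}

```text
time_s: 15.6
eef_pos: [540.5, 326.5, 148.5]
ee_rot: [0.0, 0.753, 0.658, 0.001]
force: [-0.0, -0.4, 2.1]
grip_width: 0.531
grip_force: 41.2
```

Call:
{"op": "step_arm", "data": {"plan": [{"offset":[0,0,0],"rot":[0,0,0],"gripper":5},{"offset":[0,0,0],"rot":[0,0,0],"gripper":6},{"offset":[0,0,0],"rot":[0,0,0],"gripper":7},{"offset":[0,0,0],"rot":[0,0,0],"gripper":7},{"offset":[0,0,-2],"rot":[0,0,0],"gripper":7},{"offset":[0,0,-6],"rot":[0,0,0],"gripper":7},{"offset":[0,0,-10],"rot":[0,0,0],"gripper":7},{"offset":[-4,0.7,-10],"rot":[0,0,0],"gripper":7},{"offset":[-8.5,1.5,-10],"rot":[0,0,0],"gripper":7},{"offset":[-13,2.2,-10],"rot":[0,0,0],"gripper":7},{"offset":[-17.5,3,-10],"rot":[0,0,0],"gripper":8},{"offset":[-22,3.8,-10],"rot":[0,0,0],"gripper":8}]}}

```text
time_s: 16.8
eef_pos: [548.1, 101.6, 247.9]
ee_rot: [0.0, 0.753, 0.658, 0.0]
force: [0.8, 0.4, 0.2]
grip_width: 0.939
grip_force: 0.0
```

```bash
python3 off.py 645.6 -7.5 220 -7.7 645.6 -7.5 88 -7.7
python3 - <<'E'
from h import *
c=capture("side")
cv2.imwrite("pics/s3.png",cv2.resize(c["color"][60:300,120:440][...,::-1],None,fx=2,fy=2))
E
```

```text
t 16.8 pos [548.1 101.6 247.9] yaw -7.69 grip 0.939 0.0 toolz [ 0.  0. -1.] q [-0.03  0.43  1.48  0.    1.23  0.11]
[645.6  -7.5 220.   -7.7] -> [-9.51 11.12  2.79] rotz 0.0
[645.6  -7.5  88.   -7.7] -> [-9.51 11.12 15.99] rotz 0.0
```

View pics/s3.png

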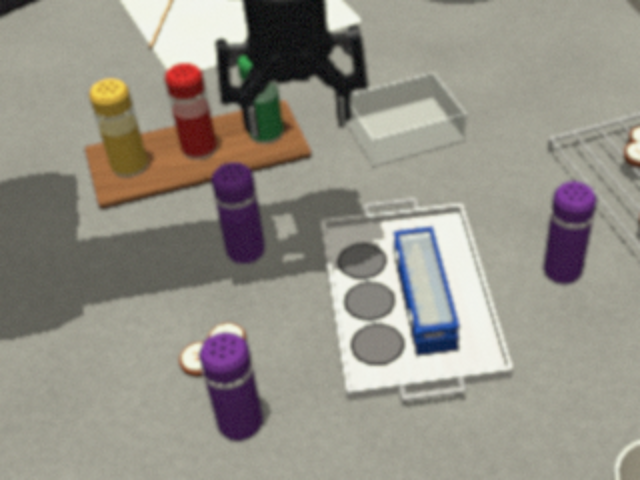

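All three shakers stand on the board (lids at (110,92), (185,78) and (245,65)). The case at (428,290) is now free. I go for the case.

Call:
{"op": "step_arm", "data": {"plan": [{"offset":[-3,3.5,0],"rot":[0,0,0],"gripper":8},{"offset":[-6,7,0],"rot":[0,0,0],"gripper":8},{"offset":[-8.5,10,0],"rot":[0,0,0],"gripper":8},{"offset":[-9.5,11.1,1.5],"rot":[0,0,0],"gripper":8},{"offset":[-9.5,11.1,4],"rot":[0,0,0],"gripper":8},{"offset":[-9.5,11.1,7.5],"rot":[0,0,0],"gripper":8},{"offset":[-9.5,11.1,10.5],"rot":[0,0,0],"gripper":8},{"offset":[-9.5,11.1,13],"rot":[0,0,0],"gripper":8},{"offset":[-9.5,11.1,15],"rot":[0,0,0],"gripper":8},{"offset":[-9.5,11.1,15.8],"rot":[0,0,0],"gripper":8},{"offset":[-9.5,11.1,15.8],"rot":[0,0,0],"gripper":8},{"offset":[-9.5,11.1,15.8],"rot":[0,0,0],"gripper":8}]}}

```text
time_s: 18.05
eef_pos: [646.1, -5.8, 90.8]
ee_rot: [0.001, 0.753, 0.658, 0.0]
force: [0.7, 0.1, 0.4]
grip_width: 0.936
grip_force: 0.0
```

Call:
{"op": "step_arm", "data": {"plan": [{"offset":[0,0,0],"rot":[0,0,0],"gripper":7},{"offset":[0,0,0],"rot":[0,0,0],"gripper":5.5},{"offset":[0,0,0],"rot":[0,0,0],"gripper":4.2},{"offset":[0,0,0],"rot":[0,0,0],"gripper":4.2},{"offset":[0,0,0],"rot":[0,0,0],"gripper":4.2}], "squeeze": 50}}

```text
time_s: 18.55
eef_pos: [646.0, -5.8, 90.7]
ee_rot: [0.001, 0.753, 0.658, 0.0]
force: [-0.8, 0.8, 6.1]
grip_width: 0.53
grip_force: 53.1
```

```bash
python3 off.py 450 -310.6 250 -93.8
```

```text
t 18.55 pos [646.   -5.8  90.7] yaw -7.71 grip 0.53 53.1 toolz [ 0.002 -0.    -1.   ] q [-0.19  0.79  1.31 -0.    1.04 -0.06]
[ 450.  -310.6  250.   -93.8] -> [-32.84 -15.31 -15.95] rotz 86.1
```

Call:
{"op": "step_arm", "data": {"plan": [{"offset":[0,0,-2],"rot":[0,0,0],"gripper":4.2},{"offset":[0,0,-5.5],"rot":[0,0,0],"gripper":4.2},{"offset":[0,0,-10],"rot":[0,0,0],"gripper":4.2},{"offset":[-0.6,-0.3,-14],"rot":[0,0,3],"gripper":4.2},{"offset":[-3,-1.4,-16],"rot":[0,0,9],"gripper":4.2},{"offset":[-6.5,-3,-16],"rot":[0,0,17],"gripper":4.2},{"offset":[-10,-4.7,-16],"rot":[0,0,25],"gripper":4.2},{"offset":[-13.5,-6.3,-16],"rot":[0,0,33],"gripper":4.2},{"offset":[-17,-7.9,-16],"rot":[0,0,41],"gripper":4.2},{"offset":[-20.5,-9.6,-16],"rot":[0,0,49],"gripper":4.2},{"offset":[-24,-11.2,-16],"rot":[0,0,57],"gripper":4.2},{"offset":[-27,-12.6,-16],"rot":[0,0,64],"gripper":4.2}]}}

```text
time_s: 19.75
eef_pos: [483.2, -257.7, 249.4]
ee_rot: [-0.0, 0.988, 0.156, -0.0]
force: [1.1, 0.1, -3.2]
grip_width: 0.526
grip_force: 52.1
```

```bash
python3 off.py 450 -310.6 250 -93.8 450 -310.6 90.5 -93.8
```

```text
t 19.75 pos [ 483.2 -257.7  249.4] yaw -72.06 grip 0.526 52.1 toolz [-0.001  0.    -1.   ] q [-0.7   0.41  1.51 -0.    1.22  0.55]
[ 450.  -310.6  250.   -93.8] -> [-4.79  4.01 -0.06] rotz 21.7
[ 450.  -310.6   90.5  -93.8] -> [-4.78  4.02 15.89] rotz 21.7
```

Call:
{"op": "step_arm", "data": {"plan": [{"offset":[-2,1.7,0],"rot":[0,0,7],"gripper":4.2},{"offset":[-3.6,3,0],"rot":[0,0,14],"gripper":4.2},{"offset":[-4.6,3.9,0],"rot":[0,0,19],"gripper":4.2},{"offset":[-4.8,4,0],"rot":[0,0,21.7],"gripper":4.2},{"offset":[-4.8,4,2],"rot":[0,0,21.7],"gripper":4.2},{"offset":[-4.8,4,5.5],"rot":[0,0,21.7],"gripper":4.2},{"offset":[-4.8,4,9],"rot":[0,0,21.7],"gripper":4.2},{"offset":[-4.8,4,12],"rot":[0,0,21.7],"gripper":4.2},{"offset":[-4.8,4,14],"rot":[0,0,21.7],"gripper":4.2},{"offset":[-4.8,4,14.8],"rot":[0,0,21.7],"gripper":4.2},{"offset":[-4.8,4,14.8],"rot":[0,0,21.7],"gripper":4.2},{"offset":[-4.8,4,14.8],"rot":[0,0,21.7],"gripper":4.2}]}}

```text
time_s: 20.95
eef_pos: [451.8, -309.7, 102.7]
ee_rot: [0.001, 1.0, -0.03, 0.001]
force: [-0.7, 0.7, -2.2]
grip_width: 0.531
grip_force: 52.2
```

```bash
python3 off.py 450 -310.6 90 -93.8
python3 - <<'E'
from h import *
c=capture("wrist")
cv2.imwrite("pics/w4.png",c["color"][...,::-1])
c=capture("side")
cv2.imwrite("pics/s4.png",c["color"][...,::-1])
E
```

```text
t 20.95 pos [ 451.8 -309.7  102.7] yaw -93.41 grip 0.531 52.2 toolz [ 0.001 -0.001 -1.   ] q [-0.81  0.6   1.64 -0.    0.9   0.82]
[ 450.  -310.6   90.   -93.8] -> [-0.18  0.09  1.27] rotz 0.4
```

View pics/w4.png

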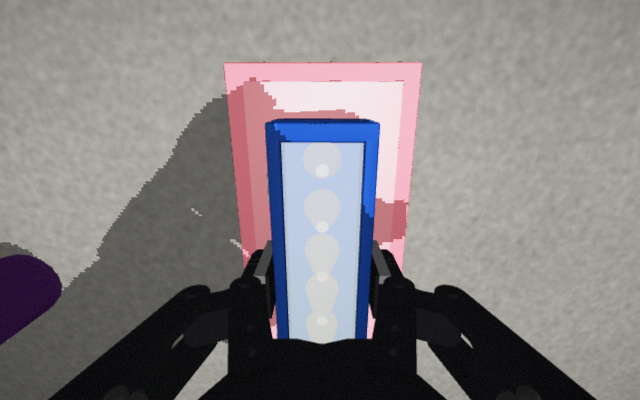

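The wrist view shows the case (edges x 267–379) centred across the mat (225–420) and parallel to it. I lower it.

Call:
{"op": "step_arm", "data": {"plan": [{"offset":[-0.1,0.1,0.5],"rot":[0,0,0.3],"gripper":4.2},{"offset":[-0.1,0.1,0.9],"rot":[0,0,0.3],"gripper":4.2},{"offset":[-0.1,0.1,1.15],"rot":[0,0,0.3],"gripper":4.2},{"offset":[-0.1,0.1,1.25],"rot":[0,0,0.3],"gripper":4.2},{"offset":[-0.1,0.1,1.25],"rot":[0,0,0.3],"gripper":4.2}]}}

```text
time_s: 21.55
eef_pos: [450.4, -310.3, 89.6]
ee_rot: [-0.0, 0.999, -0.032, -0.0]
force: [-1.7, 1.7, 4.7]
grip_width: 0.53
grip_force: 53.0
```

Call:
{"op": "step_arm", "data": {"plan": [{"offset":[0,0,0],"rot":[0,0,0],"gripper":5},{"offset":[0,0,0],"rot":[0,0,0],"gripper":6.5},{"offset":[0,0,0],"rot":[0,0,0],"gripper":8},{"offset":[0,0,0],"rot":[0,0,0],"gripper":8},{"offset":[0,0,-2],"rot":[0,0,0],"gripper":8},{"offset":[0,0,-6],"rot":[0,0,0],"gripper":8},{"offset":[0,0,-10],"rot":[0,0,0],"gripper":8},{"offset":[0,0,-14],"rot":[0,0,0],"gripper":8},{"offset":[0,0,-17],"rot":[0,0,-5],"gripper":8},{"offset":[0,0,-18],"rot":[0,0,-13],"gripper":8}]}}

```text
time_s: 22.55
eef_pos: [450.9, -310.8, 272.7]
ee_rot: [0.002, 0.997, 0.083, 0.002]
force: [0.5, 0.4, -1.5]
grip_width: 0.941
grip_force: 0.0
```

```bash
python3 off.py 540.5 326.5 265 -7.7
python3 - <<'E'
from h import *
c=capture("side")
cv2.imwrite("pics/s5.png",c["color"][...,::-1])
c=capture("wrist");cv2.imwrite("pics/w5.png",c["color"][...,::-1])
s=sense();M=R.from_quat(np.roll(s["ee_rot"],-1)).as_matrix()
c.update(rvec=np.zeros(3),tvec=np.zeros(3));P=world(c);mt=c["mount"]
P=(P@mt[:3,:3].T+mt[:3,3])@M.T+s["eef_pos"]
hsv=cv2.cvtColor(c["color"],cv2.COLOR_RGB2HSV);H,S=hsv[...,0],hsv[...,1]
m=(H>100)&(H<125)&(S>80)&(P[...,2]>38)&(P[...,2]<55)
p=P[m].astype(np.float32);print("case",cv2.minAreaRect(p[:,:2]),p[:,2].mean())
m=((H>165)|(H<5))&(S>25)&(P[...,2]<10)&(P[...,2]>-4)
p=P[m].astype(np.float32);print("mat",cv2.minAreaRect(p[:,:2]),p[:,2].mean())
E
```

```text
t 22.55 pos [ 450.9 -310.8  272.7] yaw -80.47 grip 0.941 0.0 toolz [ 0.004 -0.004 -1.   ] q [-0.82  0.39  1.48 -0.    1.27  0.59]
[540.5 326.5 265.   -7.7] -> [ 19.39 -61.37   0.55] rotz -72.8Traceback (most recent call last):
  File "<stdin>", line 10, in <module>
cv2.error: OpenCV(4.12.0) /io/opencv/modules/imgproc/src/convhull.cpp:143: error: (-215:Assertion failed) total >= 0 && (depth == CV_32F || depth == CV_32S) in function 'convexHull'
```

View pics/w5.png

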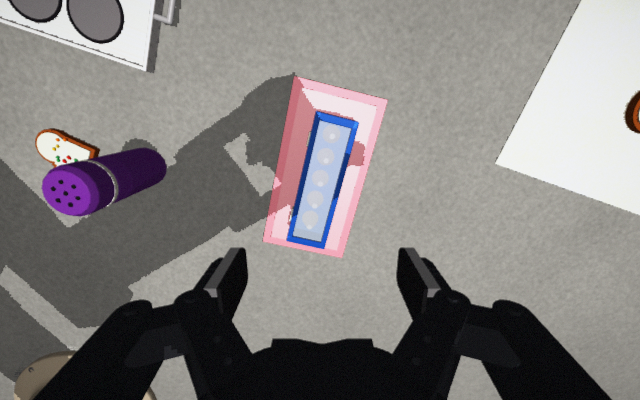

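The case lies flat and parallel on the mat (case corners (318,112) to (322,247) inside mat corners (297,75) to (342,257)). I move on toward green and check the case from the top camera on the way.

Call:
{"op": "step_arm", "data": {"plan": [{"offset":[1.4,-4.4,0],"rot":[0,0,-6],"gripper":8},{"offset":[2.9,-9.2,0],"rot":[0,0,-12],"gripper":8},{"offset":[4.4,-14,0],"rot":[0,0,-18],"gripper":8},{"offset":[5.9,-18.7,0],"rot":[0,0,-24],"gripper":8},{"offset":[7.4,-23.4,0],"rot":[0,0,-30],"gripper":8},{"offset":[8.9,-28.2,0],"rot":[0,0,-36],"gripper":8},{"offset":[10.4,-32.9,0],"rot":[0,0,-42],"gripper":8},{"offset":[11.9,-37.6,0],"rot":[0,0,-48],"gripper":8},{"offset":[13.4,-42.4,0],"rot":[0,0,-54],"gripper":8},{"offset":[14.9,-47.1,0],"rot":[0,0,-60],"gripper":8},{"offset":[16.3,-51.6,0],"rot":[0,0,-65],"gripper":8},{"offset":[17.6,-55.7,0],"rot":[0,0,-70],"gripper":7.5}]}}

```text
time_s: 23.85
eef_pos: [533.8, 270.0, 267.7]
ee_rot: [-0.0, 0.77, 0.638, -0.001]
force: [0.9, -0.6, 1.1]
grip_width: 0.878
grip_force: 0.0
```

```bash
python3 off.py 540.5 326.5 250 -7.7 540.5 326.5 148.5 -7.7
python3 - <<'E'
from h import *
c=capture("top");P=world(c);Z=P[...,2]
hsv=cv2.cvtColor(c["color"],cv2.COLOR_RGB2HSV);H,S=hsv[...,0],hsv[...,1]
roi=np.zeros(Z.shape,bool);roi[190:310,400:480]=1
m=roi&(H>100)&(H<125)&(S>80)&(Z>25)
print("case",cv2.minAreaRect(P[m][:,:2].astype(np.float32)),P[m][:,2].mean())
m=roi&(Z>30)
print("case",cv2.minAreaRect(P[m][:,:2].astype(np.float32)),P[m][:,2].mean())
E
```

```text
t 23.85 pos [533.8 270.  267.7] yaw -10.7 grip 0.878 0.0 toolz [-0.002 -0.    -1.   ] q [0.27 0.5  1.32 0.   1.32 0.46]
[540.5 326.5 250.   -7.7] -> [ 5.68 -0.39  1.77] rotz -3.0
[540.5 326.5 148.5  -7.7] -> [ 5.69 -0.37 11.92] rotz -3.0
case ((456.9990234375, -171.2763671875), (322.3429260253906, 147.42401123046875), 86.52037048339844) 44.39401261994544
case ((456.89825439453125, -172.73765563964844), (324.2760314941406, 149.5791473388672), 86.13597106933594) 93.72529723251178
```

Call:
{"op": "step_arm", "data": {"plan": [{"offset":[2.5,-0.2,0.6],"rot":[0,0,-1.5],"gripper":7},{"offset":[4.8,-0.35,1.2],"rot":[0,0,-3],"gripper":7},{"offset":[5.7,-0.4,1.8],"rot":[0,0,-3],"gripper":7},{"offset":[5.7,-0.4,1.8],"rot":[0,0,-3],"gripper":7},{"offset":[5.7,-0.4,4],"rot":[0,0,-3],"gripper":7},{"offset":[5.7,-0.4,7],"rot":[0,0,-3],"gripper":7},{"offset":[5.7,-0.4,10],"rot":[0,0,-3],"gripper":7},{"offset":[5.7,-0.4,11.7],"rot":[0,0,-3],"gripper":7},{"offset":[5.7,-0.4,11.9],"rot":[0,0,-3],"gripper":7},{"offset":[5.7,-0.4,11.9],"rot":[0,0,-3],"gripper":7}]}}

```text
time_s: 24.9
eef_pos: [541.0, 323.3, 150.0]
ee_rot: [-0.0, 0.754, 0.657, -0.0]
force: [0.5, -0.1, 0.2]
grip_width: 0.817
grip_force: 0.0
```

```bash
python3 off.py 540.5 326.5 148.5 -7.7
python3 - <<'E'
from h import *
c=capture("top");P=world(c);Z=P[...,2]
z0=np.load("top0.npz");P0=z0["P"];h0=cv2.cvtColor(z0["color"],cv2.COLOR_RGB2HSV)
hsv=cv2.cvtColor(c["color"],cv2.COLOR_RGB2HSV);H,S=hsv[...,0],hsv[...,1]
ok=(P[...,1]<-240)&(P[...,1]>-390)&(P[...,0]<580)&(P[...,0]>330)
m=ok&(Z>37)&(Z<60)
print("case",cv2.minAreaRect(P[m][:,:2].astype(np.float32)),P[m][:,2].mean())
H,S=h0[...,0],h0[...,1]
m=ok&((H>165)|(H<5))&(S>30)&(P0[...,2]<10)
print("mat",cv2.minAreaRect(P0[m][:,:2].astype(np.float32)))
E
```

```text
t 24.9 pos [541.  323.3 150. ] yaw -7.86 grip 0.817 0.0 toolz [-0.001 -0.    -1.   ] q [ 0.35  0.69  1.33 -0.    1.12  0.49]
[540.5 326.5 148.5  -7.7] -> [ 0.31 -0.09  0.15] rotz -0.2
case ((447.7784423828125, -310.1548156738281), (47.82784652709961, 150.03977966308594), 85.53856658935547) 43.29699581581856
mat ((450.0856018066406, -310.62615966796875), (112.3128662109375, 212.80419921875), 86.22986602783203)
```

The case is within about 2 mm and 1° of the mat centre. I grip green.

Call:
{"op": "step_arm", "data": {"plan": [{"offset":[0.3,-0.1,0.15],"rot":[0,0,0],"gripper":7},{"offset":[0.3,-0.1,0.15],"rot":[0,0,0],"gripper":7},{"offset":[0.3,-0.1,0.15],"rot":[0,0,0],"gripper":5.5},{"offset":[0.3,-0.1,0.15],"rot":[0,0,0],"gripper":4.2},{"offset":[0.3,-0.1,0.15],"rot":[0,0,0],"gripper":4.2},{"offset":[0.3,-0.1,0.15],"rot":[0,0,0],"gripper":4.2}], "squeeze": 40}}

```text
time_s: 25.55
eef_pos: [540.3, 327.6, 148.9]
ee_rot: [0.0, 0.753, 0.658, 0.0]
force: [-0.8, 0.3, 3.6]
grip_width: 0.531
grip_force: 40.0
```

```bash
python3 off.py 540.5 326.5 148.5 -7.7 581 -47.4 285 -7.7
```

```text
t 25.55 pos [540.3 327.6 148.9] yaw -7.71 grip 0.531 40.0 toolz [ 0.  0. -1.] q [0.36 0.69 1.33 0.   1.12 0.49]
[540.5 326.5 148.5  -7.7] -> [-0.11  0.03  0.04] rotz -0.0
[581.  -47.4 285.   -7.7] -> [-36.61   9.06 -13.61] rotz -0.0
```

Call:
{"op": "step_arm", "data": {"plan": [{"offset":[0,0,-2],"rot":[0,0,0],"gripper":4.2},{"offset":[0,0,-5.5],"rot":[0,0,0],"gripper":4.2},{"offset":[0,0,-9.5],"rot":[0,0,0],"gripper":4.2},{"offset":[-0.5,0.1,-12.5],"rot":[0,0,0],"gripper":4.2},{"offset":[-3,0.7,-13.6],"rot":[0,0,0],"gripper":4.2},{"offset":[-7,1.7,-13.6],"rot":[0,0,0],"gripper":4.2},{"offset":[-11.5,2.8,-13.6],"rot":[0,0,0],"gripper":4.2},{"offset":[-16,4,-13.6],"rot":[0,0,0],"gripper":4.2},{"offset":[-20.5,5.1,-13.6],"rot":[0,0,0],"gripper":4.2},{"offset":[-25,6.2,-13.6],"rot":[0,0,0],"gripper":4.2},{"offset":[-29,7.2,-13.6],"rot":[0,0,0],"gripper":4.2},{"offset":[-32.5,8,-13.6],"rot":[0,0,0],"gripper":4.2}]}}

```text
time_s: 26.75
eef_pos: [575.8, -7.4, 284.2]
ee_rot: [-0.0, 0.753, 0.658, -0.0]
force: [1.3, 0.0, -1.8]
grip_width: 0.528
grip_force: 40.8
```

```bash
python3 off.py 580.8 -46.3 142 -7.7
```

```text
t 26.75 pos [575.8  -7.4 284.2] yaw -7.76 grip 0.528 40.8 toolz [-0.001  0.    -1.   ] q [-0.22  0.44  1.37 -0.    1.33 -0.08]
[580.8 -46.3 142.   -7.7] -> [-3.79  1.04 14.22] rotz -0.1
```

Call:
{"op": "step_arm", "data": {"plan": [{"offset":[-2,0.55,0],"rot":[0,0,0],"gripper":4.2},{"offset":[-3.3,0.9,0],"rot":[0,0,0],"gripper":4.2},{"offset":[-3.8,1,1],"rot":[0,0,0],"gripper":4.2},{"offset":[-3.8,1,4],"rot":[0,0,0],"gripper":4.2},{"offset":[-3.8,1,7.5],"rot":[0,0,0],"gripper":4.2},{"offset":[-3.8,1,10.5],"rot":[0,0,0],"gripper":4.2},{"offset":[-3.8,1,12.5],"rot":[0,0,0],"gripper":4.2},{"offset":[-3.8,1,13.4],"rot":[0,0,0],"gripper":4.2},{"offset":[-3.8,1,13.7],"rot":[0,0,0],"gripper":4.2},{"offset":[-3.8,1,13.7],"rot":[0,0,0],"gripper":4.2},{"offset":[-3.8,1,13.7],"rot":[0,0,0],"gripper":4.2}]}}

```text
time_s: 27.85
eef_pos: [581.2, -44.1, 148.7]
ee_rot: [0.001, 0.753, 0.658, 0.001]
force: [-0.2, 0.2, -1.6]
grip_width: 0.53
grip_force: 40.8
```

```bash
python3 off.py 580.8 -46.3 140.9 -7.7
```

```text
t 27.85 pos [581.2 -44.1 148.7] yaw -7.69 grip 0.53 40.8 toolz [ 0.002 -0.001 -1.   ] q [-0.28  0.6   1.5   0.    1.04 -0.14]
[580.8 -46.3 140.9  -7.7] -> [-0.22 -0.01  0.78] rotz 0.0
```

Call:
{"op": "step_arm", "data": {"plan": [{"offset":[-0.2,0,0.4],"rot":[0,0,0],"gripper":4.2},{"offset":[-0.2,0,0.65],"rot":[0,0,0],"gripper":4.2},{"offset":[-0.2,0,0.75],"rot":[0,0,0],"gripper":4.2},{"offset":[-0.2,0,0.75],"rot":[0,0,0],"gripper":4.2}]}}

```text
time_s: 28.25
eef_pos: [580.7, -46.4, 140.9]
ee_rot: [0.0, 0.753, 0.658, 0.0]
force: [-1.8, 0.7, 3.7]
grip_width: 0.533
grip_force: 40.6
```

Call:
{"op": "step_arm", "data": {"plan": [{"offset":[0,0,0],"rot":[0,0,0],"gripper":5},{"offset":[0,0,0],"rot":[0,0,0],"gripper":6},{"offset":[0,0,0],"rot":[0,0,0],"gripper":7},{"offset":[0,0,0],"rot":[0,0,0],"gripper":7},{"offset":[0,0,-2],"rot":[0,0,0],"gripper":7},{"offset":[0,0,-6],"rot":[0,0,0],"gripper":7},{"offset":[0,0,-10],"rot":[0,0,0],"gripper":7},{"offset":[3,-1.5,-12],"rot":[0,0,0],"gripper":7},{"offset":[7,-3.5,-12],"rot":[0,0,0],"gripper":7},{"offset":[11.4,-5.7,-12],"rot":[0,0,0],"gripper":7},{"offset":[15.8,-7.9,-12],"rot":[0,0,0],"gripper":7},{"offset":[20.2,-10.2,-12],"rot":[0,0,0],"gripper":7}]}}

```text
time_s: 29.45
eef_pos: [505.7, 169.3, 260.3]
ee_rot: [0.0, 0.753, 0.658, 0.0]
force: [1.0, 0.2, -0.4]
grip_width: 0.817
grip_force: 0.0
```

```bash
python3 off.py 452.4 321.2 148.5 -7.7
```

```text
t 29.45 pos [505.7 169.3 260.3] yaw -7.73 grip 0.817 0.0 toolz [ 0.  0. -1.] q [0.1  0.37 1.54 0.   1.23 0.24]
[452.4 321.2 148.5  -7.7] -> [14.34 -7.32 11.18] rotz -0.0
```

Call:
{"op": "step_arm", "data": {"plan": [{"offset":[4,-2,0],"rot":[0,0,0],"gripper":7},{"offset":[8.2,-4.2,0],"rot":[0,0,0],"gripper":7},{"offset":[12,-6.1,0],"rot":[0,0,0],"gripper":7},{"offset":[14.3,-7.3,0],"rot":[0,0,0],"gripper":7},{"offset":[14.3,-7.3,0],"rot":[0,0,0],"gripper":7},{"offset":[14.3,-7.3,1],"rot":[0,0,0],"gripper":7},{"offset":[14.3,-7.3,4],"rot":[0,0,0],"gripper":7},{"offset":[14.3,-7.3,7],"rot":[0,0,0],"gripper":7},{"offset":[14.3,-7.3,10],"rot":[0,0,0],"gripper":7},{"offset":[14.3,-7.3,11],"rot":[0,0,0],"gripper":7},{"offset":[14.3,-7.3,11],"rot":[0,0,0],"gripper":7},{"offset":[14.3,-7.3,11],"rot":[0,0,0],"gripper":6.5}]}}

```text
time_s: 30.65
eef_pos: [453.9, 318.7, 150.8]
ee_rot: [0.0, 0.753, 0.658, 0.0]
force: [0.7, 0.5, -0.3]
grip_width: 0.762
grip_force: 0.0
```

Call:
{"op": "step_arm", "data": {"plan": [{"offset":[0,0,0],"rot":[0,0,0],"gripper":5.5},{"offset":[0,0,0],"rot":[0,0,0],"gripper":4.2},{"offset":[0,0,0],"rot":[0,0,0],"gripper":4.2},{"offset":[0,0,0],"rot":[0,0,0],"gripper":4.2}], "squeeze": 40}}

```text
time_s: 31.05
eef_pos: [453.7, 319.3, 151.1]
ee_rot: [0.0, 0.753, 0.658, 0.001]
force: [0.0, -1.8, 6.3]
grip_width: 0.531
grip_force: 40.6
```

```bash
python3 off.py 452.4 321.2 148.4 -7.7 588.7 15.1 285 -7.7
```

```text
t 31.05 pos [453.7 319.3 151.1] yaw -7.7 grip 0.531 40.6 toolz [ 0.002  0.    -1.   ] q [ 0.4   0.54  1.59 -0.    1.01  0.54]
[452.4 321.2 148.4  -7.7] -> [ 0.17 -0.16  0.27] rotz -0.0
[588.7  15.1 285.   -7.7] -> [-28.32  17.47 -13.38] rotz -0.0
```

Call:
{"op": "step_arm", "data": {"plan": [{"offset":[0,0,-2],"rot":[0,0,0],"gripper":4.2},{"offset":[0,0,-5.5],"rot":[0,0,0],"gripper":4.2},{"offset":[0,0,-9.5],"rot":[0,0,0],"gripper":4.2},{"offset":[-0.5,0.3,-12.5],"rot":[0,0,0],"gripper":4.2},{"offset":[-2.5,1.5,-13.5],"rot":[0,0,0],"gripper":4.2},{"offset":[-5.5,3.4,-13.5],"rot":[0,0,0],"gripper":4.2},{"offset":[-9,5.6,-13.5],"rot":[0,0,0],"gripper":4.2},{"offset":[-12.5,7.7,-13.5],"rot":[0,0,0],"gripper":4.2},{"offset":[-16,9.9,-13.5],"rot":[0,0,0],"gripper":4.2},{"offset":[-19.5,12,-13.5],"rot":[0,0,0],"gripper":4.2},{"offset":[-23,14.2,-13.5],"rot":[0,0,0],"gripper":4.2},{"offset":[-25.7,15.8,-13.5],"rot":[0,0,0],"gripper":4.2}]}}

```text
time_s: 32.25
eef_pos: [576.0, 41.1, 285.0]
ee_rot: [-0.0, 0.753, 0.658, -0.0]
force: [0.0, 0.4, -0.9]
grip_width: 0.527
grip_force: 41.2
```

```bash
python3 off.py 588.5 13.4 143.1 -7.7
```

```text
t 32.25 pos [576.   41.1 285. ] yaw -7.77 grip 0.527 41.2 toolz [-0. -0. -1.] q [-0.13  0.44  1.36 -0.    1.34  0.  ]
[588.5  13.4 143.1  -7.7] -> [-2.57  1.62 14.19] rotz -0.1
```

Call:
{"op": "step_arm", "data": {"plan": [{"offset":[-1.3,0.8,0],"rot":[0,0,0],"gripper":4.2},{"offset":[-2.3,1.4,0],"rot":[0,0,0],"gripper":4.2},{"offset":[-2.75,1.65,1],"rot":[0,0,0],"gripper":4.2},{"offset":[-2.75,1.65,4],"rot":[0,0,0],"gripper":4.2},{"offset":[-2.75,1.65,7.5],"rot":[0,0,0],"gripper":4.2},{"offset":[-2.75,1.65,10.5],"rot":[0,0,0],"gripper":4.2},{"offset":[-2.75,1.65,12.5],"rot":[0,0,0],"gripper":4.2},{"offset":[-2.75,1.65,13.4],"rot":[0,0,0],"gripper":4.2},{"offset":[-2.75,1.65,13.7],"rot":[0,0,0],"gripper":4.2},{"offset":[-2.75,1.65,13.7],"rot":[0,0,0],"gripper":4.2},{"offset":[-2.75,1.65,13.7],"rot":[0,0,0],"gripper":4.2}]}}

```text
time_s: 33.35
eef_pos: [588.5, 14.0, 149.3]
ee_rot: [0.001, 0.753, 0.658, 0.001]
force: [-1.4, 0.3, -0.5]
grip_width: 0.523
grip_force: 41.2
```

```bash
python3 off.py 588.5 13.4 143.1 -7.7
```

```text
t 33.35 pos [588.5  14.  149.3] yaw -7.69 grip 0.523 41.2 toolz [ 0.002 -0.    -1.   ] q [-0.18  0.61  1.48  0.    1.05 -0.04]
[588.5  13.4 143.1  -7.7] -> [-0.06  0.    0.62] rotz 0.0
```

Call:
{"op": "step_arm", "data": {"plan": [{"offset":[-0.05,0,0.3],"rot":[0,0,0],"gripper":4.2},{"offset":[-0.05,0,0.5],"rot":[0,0,0],"gripper":4.2},{"offset":[-0.05,0,0.6],"rot":[0,0,0],"gripper":4.2},{"offset":[-0.05,0,0.6],"rot":[0,0,0],"gripper":4.2}]}}

```text
time_s: 33.75
eef_pos: [588.3, 13.2, 143.2]
ee_rot: [0.0, 0.753, 0.658, 0.0]
force: [-2.2, 0.3, 6.5]
grip_width: 0.53
grip_force: 41.7
```

Red is down. I release it and head to yellow at (365, 316).

Call:
{"op": "step_arm", "data": {"plan": [{"offset":[0,0,0],"rot":[0,0,0],"gripper":5},{"offset":[0,0,0],"rot":[0,0,0],"gripper":6},{"offset":[0,0,0],"rot":[0,0,0],"gripper":7},{"offset":[0,0,0],"rot":[0,0,0],"gripper":7},{"offset":[0,0,-2],"rot":[0,0,0],"gripper":7},{"offset":[0,0,-6],"rot":[0,0,0],"gripper":7},{"offset":[0,0,-10],"rot":[0,0,0],"gripper":7},{"offset":[2.7,-2.6,-12],"rot":[0,0,0],"gripper":7},{"offset":[6,-5.8,-12],"rot":[0,0,0],"gripper":7},{"offset":[9.4,-9.1,-12],"rot":[0,0,0],"gripper":7},{"offset":[12.8,-12.4,-12],"rot":[0,0,0],"gripper":7},{"offset":[16.2,-15.8,-12],"rot":[0,0,0],"gripper":7}]}}

```text
time_s: 34.95
eef_pos: [451.9, 196.3, 262.3]
ee_rot: [0.0, 0.753, 0.658, 0.0]
force: [0.9, 0.4, -0.1]
grip_width: 0.819
grip_force: 0.0
```

```bash
python3 off.py 365 316 149.2 -7.7
```

```text
t 34.95 pos [451.9 196.3 262.3] yaw -7.73 grip 0.819 0.0 toolz [ 0.  0. -1.] q [0.17 0.28 1.66 0.   1.21 0.31]
[365.  316.  149.2  -7.7] -> [ 10.69 -10.23  11.31] rotz -0.0
```

Call:
{"op": "step_arm", "data": {"plan": [{"offset":[3,-2.9,0],"rot":[0,0,0],"gripper":7},{"offset":[6.4,-6.1,0],"rot":[0,0,0],"gripper":7},{"offset":[9.3,-8.9,0],"rot":[0,0,0],"gripper":7},{"offset":[10.8,-10.3,0],"rot":[0,0,0],"gripper":7},{"offset":[10.8,-10.3,0],"rot":[0,0,0],"gripper":7},{"offset":[10.8,-10.3,1],"rot":[0,0,0],"gripper":7},{"offset":[10.8,-10.3,4],"rot":[0,0,0],"gripper":7},{"offset":[10.8,-10.3,7],"rot":[0,0,0],"gripper":7},{"offset":[10.8,-10.3,10],"rot":[0,0,0],"gripper":7},{"offset":[10.8,-10.3,11.3],"rot":[0,0,0],"gripper":7},{"offset":[10.8,-10.3,11.3],"rot":[0,0,0],"gripper":7},{"offset":[10.8,-10.3,11.3],"rot":[0,0,0],"gripper":6.5}]}}

```text
time_s: 36.15
eef_pos: [366.3, 315.3, 149.3]
ee_rot: [0.0, 0.753, 0.658, 0.0]
force: [-0.7, -0.8, 0.3]
grip_width: 0.763
grip_force: 0.0
```

Call:
{"op": "step_arm", "data": {"plan": [{"offset":[0,0,0],"rot":[0,0,0],"gripper":5.5},{"offset":[0,0,0],"rot":[0,0,0],"gripper":4.2},{"offset":[0,0,0],"rot":[0,0,0],"gripper":4.2},{"offset":[0,0,0],"rot":[0,0,0],"gripper":4.2}], "squeeze": 40}}

```text
time_s: 36.55
eef_pos: [366.1, 316.0, 150.2]
ee_rot: [0.0, 0.753, 0.658, 0.001]
force: [-0.0, -1.2, 6.9]
grip_width: 0.526
grip_force: 41.1
```

```bash
python3 off.py 365 316 149.2 -7.7 597.1 76 285 -7.7
```

```text
t 36.55 pos [366.1 316.  150.2] yaw -7.7 grip 0.526 41.1 toolz [ 0.002  0.001 -1.   ] q [ 0.47  0.41  1.81 -0.    0.92  0.6 ]
[365.  316.  149.2  -7.7] -> [-0.02 -0.11  0.09] rotz -0.0
[597.1  76.  285.   -7.7] -> [-20.68  26.13 -13.46] rotz -0.0
```

Call:
{"op": "step_arm", "data": {"plan": [{"offset":[0,0,-2],"rot":[0,0,0],"gripper":4.2},{"offset":[0,0,-5.5],"rot":[0,0,0],"gripper":4.2},{"offset":[0,0,-9.5],"rot":[0,0,0],"gripper":4.2},{"offset":[-0.4,0.5,-12.5],"rot":[0,0,0],"gripper":4.2},{"offset":[-1.8,2.3,-13.5],"rot":[0,0,0],"gripper":4.2},{"offset":[-4,5.1,-13.5],"rot":[0,0,0],"gripper":4.2},{"offset":[-6.5,8.2,-13.5],"rot":[0,0,0],"gripper":4.2},{"offset":[-9,11.4,-13.5],"rot":[0,0,0],"gripper":4.2},{"offset":[-11.5,14.5,-13.5],"rot":[0,0,0],"gripper":4.2},{"offset":[-14,17.7,-13.5],"rot":[0,0,0],"gripper":4.2},{"offset":[-16.5,20.8,-13.5],"rot":[0,0,0],"gripper":4.2},{"offset":[-18.6,23.5,-13.5],"rot":[0,0,0],"gripper":4.2}]}}

```text
time_s: 37.75
eef_pos: [574.6, 98.4, 284.2]
ee_rot: [0.0, 0.753, 0.658, -0.0]
force: [0.3, 1.6, -1.3]
grip_width: 0.532
grip_force: 41.2
```

```bash
python3 off.py 597.1 76 142.2 -7.7
```

```text
t 37.75 pos [574.6  98.4 284.2] yaw -7.75 grip 0.532 41.2 toolz [ 0. -0. -1.] q [-0.03  0.46  1.35 -0.    1.34  0.1 ]
[597.1  76.  142.2  -7.7] -> [-1.91  2.53 14.2 ] rotz -0.0
```

Call:
{"op": "step_arm", "data": {"plan": [{"offset":[-1,1.3,0],"rot":[0,0,0],"gripper":4.2},{"offset":[-1.7,2.2,0],"rot":[0,0,0],"gripper":4.2},{"offset":[-2,2.6,1],"rot":[0,0,0],"gripper":4.2},{"offset":[-2,2.6,4],"rot":[0,0,0],"gripper":4.2},{"offset":[-2,2.6,7.5],"rot":[0,0,0],"gripper":4.2},{"offset":[-2,2.6,10.5],"rot":[0,0,0],"gripper":4.2},{"offset":[-2,2.6,12.5],"rot":[0,0,0],"gripper":4.2},{"offset":[-2,2.6,13.4],"rot":[0,0,0],"gripper":4.2},{"offset":[-2,2.6,13.7],"rot":[0,0,0],"gripper":4.2},{"offset":[-2,2.6,13.7],"rot":[0,0,0],"gripper":4.2},{"offset":[-2,2.6,13.7],"rot":[0,0,0],"gripper":4.2}]}}

```text
time_s: 38.85
eef_pos: [597.0, 76.9, 148.3]
ee_rot: [0.001, 0.753, 0.658, 0.001]
force: [0.1, 0.1, -1.4]
grip_width: 0.526
grip_force: 41.3
```

```bash
python3 off.py 597.1 76 142.2 -7.7
```

```text
t 38.85 pos [597.   76.9 148.3] yaw -7.69 grip 0.526 41.3 toolz [ 0.002 -0.    -1.   ] q [-0.07  0.63  1.44 -0.    1.07  0.07]
[597.1  76.  142.2  -7.7] -> [-0.09  0.02  0.61] rotz 0.0
```

Call:
{"op": "step_arm", "data": {"plan": [{"offset":[-0.1,0,0.3],"rot":[0,0,0],"gripper":4.2},{"offset":[-0.1,0,0.5],"rot":[0,0,0],"gripper":4.2},{"offset":[-0.1,0,0.6],"rot":[0,0,0],"gripper":4.2},{"offset":[-0.1,0,0.6],"rot":[0,0,0],"gripper":4.2}]}}

```text
time_s: 39.25
eef_pos: [596.7, 75.7, 142.2]
ee_rot: [0.0, 0.753, 0.658, 0.0]
force: [-3.7, 0.3, 6.9]
grip_width: 0.528
grip_force: 41.9
```

Yellow is in contact. I release it, raise the arm and clear back for a look.

Call:
{"op": "step_arm", "data": {"plan": [{"offset":[0,0,0],"rot":[0,0,0],"gripper":5},{"offset":[0,0,0],"rot":[0,0,0],"gripper":6},{"offset":[0,0,0],"rot":[0,0,0],"gripper":7},{"offset":[0,0,0],"rot":[0,0,0],"gripper":7},{"offset":[0,0,-2],"rot":[0,0,0],"gripper":7},{"offset":[0,0,-6],"rot":[0,0,0],"gripper":7},{"offset":[0,0,-10],"rot":[0,0,0],"gripper":7},{"offset":[2.7,-2.6,-13],"rot":[0,0,0],"gripper":7},{"offset":[6,-5.8,-14],"rot":[0,0,0],"gripper":7},{"offset":[10,-8.5,-14],"rot":[0,0,0],"gripper":7},{"offset":[14,-11,-14],"rot":[0,0,0],"gripper":7},{"offset":[18,-13.5,-14],"rot":[0,0,0],"gripper":7}]}}

```text
time_s: 40.45
eef_pos: [485.8, 273.7, 281.4]
ee_rot: [0.0, 0.753, 0.658, 0.0]
force: [1.2, 0.5, -0.2]
grip_width: 0.816
grip_force: 0.0
```

Call:
{"op": "step_arm", "data": {"plan": [{"offset":[3,-1.5,0],"rot":[0,0,0],"gripper":7},{"offset":[5,-2.5,0],"rot":[0,0,0],"gripper":7},{"offset":[5,-2.5,0],"rot":[0,0,0],"gripper":7},{"offset":[5,-2.5,0],"rot":[0,0,0],"gripper":7}]}}

```text
time_s: 40.85
eef_pos: [468.8, 325.0, 281.0]
ee_rot: [0.0, 0.753, 0.658, -0.0]
force: [-0.3, -0.9, -0.3]
grip_width: 0.817
grip_force: 0.0
```

Run:
```python
from h import *
z=np.load("top0.npz");c=capture("top");P=world(c)
cv2.imwrite("pics/t9.png",cv2.resize(c["color"][100:320,160:480][...,::-1],None,fx=2,fy=2))
for col,P_ in((z["color"],z["P"]),(c["color"],P)):
    h=cv2.cvtColor(col,cv2.COLOR_RGB2HSV);x,y,Z=P_[...,0],P_[...,1],P_[...,2]
    m=((x>545)&(x<640)&(y>-90)&(y<115)&(Z>100)&(h[...,1]>120)).astype(np.uint8)
    k,l,s,_=cv2.connectedComponentsWithStats(m)
    for i in range(1,k):
        if s[i,4]>60: print(np.round(cv2.minAreaRect(P_[l==i][:,:2].astype(np.float32))[0],1),P_[l==i].mean(0).round(1))
    m=(x>370)&(x<460)&(y>-60)&(y<60)&(Z>6)&(Z<20);print("cookie",P_[m].mean(0).round(1))
    m=(x>700)&(y<-250)&(y>-420)&(Z>80)&(x<850);print("cup",P_[m].mean(0).round(1))
    m=(x>640)&(y>220)&(y<400)&(Z>35)&(x<800);print("tub",P_[m].mean(0).round(1))
```

```text
[596.9  73.3] [595.7  73.9 120.8]
[590.5  15.4] [589.3  14.7 120.9]
[580.9 -46.9] [580.8 -47.4 120.7]
cookie [416.8  -8.9   9.9]
cup [ 748.3 -329.    88.5]
tub [718.3 290.4  42.5]
[594.8  73.1] [593.8  73.7 121.1]
[587.2  15.8] [586.6  14.8 121. ]
[580.9 -46.9] [579.8 -47.3 121. ]
cookie [416.7  -8.9   9.9]
cup [ 748.6 -329.1   88.7]
tub [716.7 288.4  42.6]
```

View pics/t9.png

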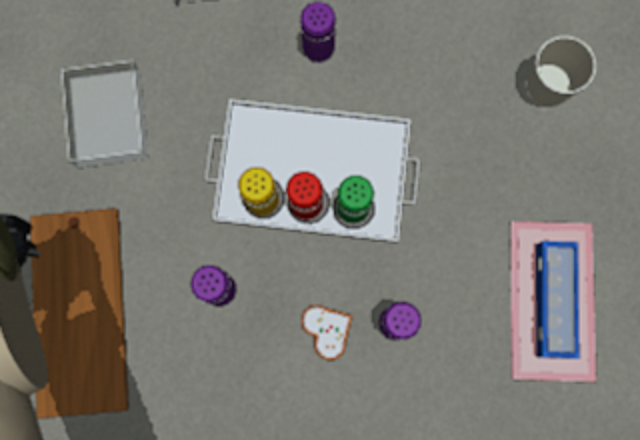

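The final picture shows the shakers upright on their rings at (257,185), (305,188) and (355,192), each within about 3 mm of its start. The case lies in the middle of the mat at (557,300), and the bystanders have not moved.

```bash
python3 -c "
from rig import *
print(finish_job())"
```

```text
the job is handed in; nothing more can be done
None
```

The job is handed in at about 41 s on the robot clock: the case lies in the middle of the mat, all three shakers stand back within about 3 mm of their starting spots, and the cookie, cup and tub are unmoved by the camera check (no verdict was returned).

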